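# Turn the drilled foot end for end in the sprung angle-drilling nest

### The job

The stepped wooden foot in the sloping drilling fixture has been drilled at its lower end and must now go in the other way round. Take the hex key and push its long straight end into the round hole in the fixture's side to press the spring catch back, so that the foot springs up; lay the key back on the table, lift the foot clear of its nest, turn it half a turn and press it fully home until the catch holds it down again, drilled end uppermost on the slope. Leave the other things on the table where they are.

Things in the scene. Friction and masses are not known exactly. Their poses are not given: they have to be found in the camera images.
- fixture: the angle-drilling fixture, fixed to the table: dark steel base plate 150 x 96 x 8 mm with an aluminium nest on a 35 degree wedge. Origin under the centre of the base plate, on the table; x towards the fixture's raised rear, y to its left, z up
- nest: aluminium block 116 (along its x) x 76 (y) x 50 mm (z -26 to +24) on the fixture, tilted 35 degrees: its face looks up and back at the robot. Origin in the centre of the pocket's floor, 63 mm above the fixture's origin; x runs up the slope, y to the left, z square out of the face. Pocket 92.4 x 52.4 mm (1.2 mm play a side round the flange, rim bevelled 1.5 mm), 24 mm deep
- foot: the workpiece, brown hardwood, 0.13 to 0.21 kg: flange 90 x 50 x 14 mm, bevelled below, with a boss 70 x 30 x 34 mm on it. Origin at the centre of its underside, z up through the boss, x along it. Two 10 mm holes in the top at its -x end, pencil crosses at the +x end. It starts held down, axes parallel to the nest's (drilled end low), boss 24 mm out of the face; it fits either way round
- drilled_end (a point): the point midway between the two drilled holes on top of the foot, 22 mm from its middle
- catch (a joint): travel of the spring catch in m: 0 = claws over the flange (or pocket empty), about 0.003 while they rub on a raised foot's sides, 0.008 = fully back. Pushing its slide, under the pocket's floor, to the nest's +y draws both claws (linked by a pinion) off the foot. 2.5 N to start, 5 N fully back; pressing the foot past the claws takes 8 to 20 N in all
- release_hole (a point): centre of the round 14 mm hole, bevelled to 19 mm, in the right (-y) side face of the nest, at x = 28, y = -38, z = -15 mm in its axes (67 mm above the table). Its axis is the nest's y (level). The catch's end lies 10 mm inside and moves up to 8 mm further in
- hex_key: grey L-shaped hex key of 9 mm bar, 140 mm long, 40 mm over its short arm, 60 g, lying flat. Origin at the middle of its outline, on the underside; y runs along the long arm towards its free straight end. The long arm lies at x = -15.5 mm, from y = -56 to +70 mm; the short arm is at y = -65 mm and points to +x
- key_tip (a point): end of the key's long straight arm, on its centre line (x -15.5, y 70, z 4.5 mm from the key's origin)
- collet_2: bystander: spring collet, 32 mm wide, 42 mm high, standing left of the fixture; origin under its centre
- parts_tin: bystander: round tin of screws, 89 mm wide, 32 mm high, left of the fixture; origin under its centre
- face_centre (a point): centre of the pocket's mouth, in the plane of the nest's face: 24 mm along the nest's z from its origin
- ejector (a joint): travel of the sprung pad (34 x 26 mm) in the middle of the pocket's floor: 0 = flush, 0.010 m = up; it pushes the foot along the nest's z with 7 N when flush, 4 N when up, and so raises a released foot by 10 mm
- claw (a point): inner lower edge of one of two like claws, on the pocket's left (+y) wall at x = 28 mm (claw 14 mm long), z = 15 mm over the floor; it stands 4 mm into the pocket, underside flat, top sloped so that a foot can be pressed down past it. Its twin stands opposite on the right wall at x = -28 mm. Over each a dark cover 24 mm long stands 3 mm above the face
- offcut_4: bystander: small wooden block, 50 x 60 x 30 mm, near the table's front edge; origin under its centre

How it is judged:
By the outcome, as a careful person would: the job done as asked, in the order asked, and still so for the second after the job is handed in, with the robot touching nothing.
It also fails if it takes over 64 s, if anything falls off the work surface, if the arm or the gripper's body presses on something with over 40 N, if the wrist force passes 120 N, or if a joint passes its speed limit or range.

### The arm

A 6-joint arm with a two-finger parallel gripper is mounted at the origin on a cart in front of the work surface, level with it; the furniture and walls round the work are solid. World frame = base frame: x ahead of the robot, y to its left, z up, the work surface at z = 0. Lengths are in mm, angles in rad, forces in N, time in s.
With the tool pointing down it reaches from about 350 to 875 mm from the base axis. Payload 4.2 kg.
Tool frame: the origin (TCP) lies midway between the tips of the shut fingers; the grasp point (between the pads) lies 19 mm behind it; z points along the fingers, y is the line along which they close (so a half turn about z gives the same grasp; the last joint's range is limited). The gripper opens to 85 mm and grips with 20 to 120 N. Pads are 22 mm wide; open, the fingers measure 114 mm over their backs; the gripper's body (76 mm by 85 mm) begins 54 mm behind the grasp point. The pads swing forward as they close: fully open they stand 13 mm farther back than shut.
Start: joints at [1.506, 0.385, 0.008, 0, -1.194, -0.259], TCP at [198.825, 592.51, 231.312] pointing down, gripper open.
Joint ranges: [-3.14, 3.14], [-1.21, 2.06], [-1.07, 1.41], [-3.16, 2.05], [-2.99, -0.16], [-3.1, 3.1]. Speed limits (rad/s): [2.79, 2.79, 3.14, 3.14, 3.14, 3.14].

### API

Orientations are given as a unit quaternion [x, y, z, w].
In Python, from bench import arm gives the robot as it stands.
- The arm moves only by the tool send_rows, never from a script. Its argument "targets" is a list of rows, each an object of numbers: "gripper": the gripper command: -1 is fully open, 1 is shut, values between are in proportion; "x", "y", "z": the shift along the tool's x, y, z in cm; "ax", "ay", "az": the turn, a rotation vector about the tool's x, y, z in degrees. A call has 1 to 5 rows; each row shifts and turns the commanded pose from where the row before left it, along the tool's axes as they then stand; what a row does not reach is not made up. A row lasts 1/12 s, in which the tool goes at most 41.7 mm and 7.16 degrees, less where a joint would pass 70% of its speed; a pose out of reach is approached as far as the arm can. A call is refused whole if a number of a shift passes 4.17 or a number of a turn 7.16, either way. A call with a gripper value outside its range is refused whole. The fingers move at their own pace and stop on an object; the grip force is fixed at half the most. Time passes only in rows, so rows that do not move let the fingers close. It gives the time, the measured TCP pose, the force, the opening and the grip force at its end, in the units of the state.
- arm.read_state(): the state, without advancing time (a new reading comes with each control period).
- arm.get_image(name): name is "side" or "top"; returns (picture, depth): 420x560x3 uint8, red, green, blue; 420x560 float32, mm along the optical axis (not along the pixel's ray), 0 where there is no reading.
- arm.camera_model(name): a dict with "fx", "fy", "cx", "cy" (pixels), "cam_to_world" (4x4, takes a point from camera to world coordinates). Camera axes: x right, y down, z forward; pixel columns grow to the right and rows downward; lengths in mm; the calibration is good to about 2 mm. A picture is of the moment at which its call begins. camera_model takes no time and is no camera call.
- arm.job_done(): hands the job in; it is judged then, once.
Trained networks look in the newest picture that a camera, given by its name, has taken for a name from the list of things; names that differ only in an ending like _2 or _b are one class to them, and where a whole thing is asked for, a point or a joint stands for the part that bears it (a point fixed in the world has none). Each returns a list of dicts, best first, with "score" (0 to 1); they miss things now and then, are a little off and sometimes report something else, mostly with a low value. They report only what shows in the picture. A call takes as long as a camera call.
- arm.boxes_of(camera, thing): "rect" ([left, top, width, height] in pixels, round what is visible of it).
The state is a dict: "clock": time; "joints": joint angles; "joint_vel": joint speeds; "joint_efforts": joint torques, N m; "position": TCP position; "ee_rot": TCP orientation; "contact_force": force on the tool from outside, world axes, zero at the start; "wrist_torque": the same for the moment, N m; "gripper_width": finger opening in mm; "grasp_force": force on a finger pad.
Only numpy, scipy, OpenCV 4.12 (cv2) and the standard library are available. Lean on these libraries where they do the work, as an engineer would, in place of code of your own. Each camera call takes 0.05 s, during which the arm holds its last target. There are 200 camera calls.

## Working session

There is one attempt and no reset: what is moved stays moved. The work goes in short steps, Python scripts to look and compute and a tool call to move; the robot and the scene stay as the last step left them, time stands still between calls to the robot, and variables do not carry over. Pictures are saved under pics/ and viewed, at most 10 in all, crops included, and the job is handed in when it is done.

Besides the shell and the picture viewer there is one more tool, called after "Request:" in YAML: its name, and indented under it one key for each argument. send_rows: Moves the arm, as the interface text tells. Its arguments: {"type":"object","properties":{"targets":{"type":"array"}},"required":["targets"]}

```bash
mkdir -p pics; ls
python3 - <<'E'
from bench import arm
import cv2, numpy as np
s=arm.read_state(); print({k:np.round(v,3).tolist() for k,v in s.items()})
ims=[]
for c in ("top","side"):
    p,d=arm.get_image(c); np.savez(f"{c}0.npz",p=p,d=d)
    m=arm.camera_model(c); print(c,m["fx"],m["fy"],m["cx"],m["cy"],np.round(m["cam_to_world"],3).tolist())
    cv2.imwrite(f"pics/{c}0.png",cv2.cvtColor(p,cv2.COLOR_RGB2BGR))
    for t in ("fixture","nest","foot","hex_key","key_tip","drilled_end","release_hole","collet_2","parts_tin","offcut_4"):
        try: print(c,t,[(np.round(b["rect"]).tolist(),round(b["score"],2)) for b in arm.boxes_of(c,t)[:2]])
        except Exception as e: print(t,e)
E
```

```text
pics
{'clock': 0.0, 'joints': [1.506, 0.386, 0.007, -0.0, -1.194, -0.259], 'joint_vel': [0.001, -0.0, -0.0, -0.0, -0.0, -0.0], 'joint_efforts': [0.0, -39.229, 18.84, 4.186, -0.005, -0.0], 'position': [198.661, 591.971, 230.213], 'ee_rot': [0.987, -0.161, -0.0, 0.001], 'contact_force': [-0.29, 0.121, 0.044], 'wrist_torque': [0.039, 0.018, 0.024], 'grasp_force': 0.0, 'gripper_width': 85.497}
top 449.40185617957763 449.40185617957763 271.9902427455131 212.15187204281125 [[0.026, -0.995, 0.101, 378.827], [-0.999, -0.029, -0.023, 306.516], [0.026, -0.101, -0.995, 939.663], [0.0, 0.0, 0.0, 1.0]]
top fixture [([213.0, 171.0, 56.0, 71.0], 0.95), ([315.0, 188.0, 60.0, 35.0], 0.68)]
top nest [([218.0, 172.0, 42.0, 66.0], 0.94)]
top foot [([224.0, 187.0, 32.0, 44.0], 0.93)]
top hex_key [([314.0, 190.0, 63.0, 32.0], 0.7)]
top key_tip [([312.0, 190.0, 64.0, 34.0], 0.69)]
top drilled_end [([225.0, 188.0, 30.0, 45.0], 0.75)]
top release_hole [([226.0, 187.0, 29.0, 45.0], 0.57), ([314.0, 188.0, 64.0, 38.0], 0.47)]
top collet_2 [([183.0, 225.0, 18.0, 15.0], 0.76)]
top parts_tin [([158.0, 162.0, 42.0,
[... 215 characters left out ...]
.02, -0.765, -0.644, 656.951], [0.0, 0.0, 0.0, 1.0]]
side fixture [([244.0, 174.0, 94.0, 85.0], 0.82)]
side nest [([257.0, 172.0, 77.0, 78.0], 0.79)]
side foot [([261.0, 182.0, 47.0, 39.0], 0.85), ([245.0, 188.0, 13.0, 27.0], 0.73)]
side hex_key [([298.0, 302.0, 74.0, 65.0], 0.58)]
side key_tip [([296.0, 301.0, 73.0, 66.0], 0.7), ([277.0, 168.0, 44.0, 20.0], 0.57)]
side drilled_end [([261.0, 183.0, 49.0, 41.0], 0.8), ([297.0, 304.0, 73.0, 68.0], 0.68)]
side release_hole [([259.0, 175.0, 73.0, 81.0], 0.84), ([296.0, 301.0, 74.0, 72.0], 0.31)]
side collet_2 [([246.0, 189.0, 13.0, 26.0], 0.78)]
side parts_tin [([277.0, 169.0, 45.0, 17.0], 0.98)]
side offcut_4 [([220.0, 299.0, 46.0, 48.0], 0.8)]
```

Run:
```python
import cv2, numpy as np
t=np.load("top0.npz")["p"][140:300,140:400]; s=np.load("side0.npz")["p"][150:390,200:400]
a=cv2.resize(t,(780,480),interpolation=cv2.INTER_CUBIC)
cv2.imwrite("pics/a.png",a[:,:,::-1]); cv2.imwrite("pics/b.png",cv2.resize(s,(500,600),interpolation=cv2.INTER_CUBIC)[:,:,::-1])
```

```text
(no output)
```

View pics/a.png

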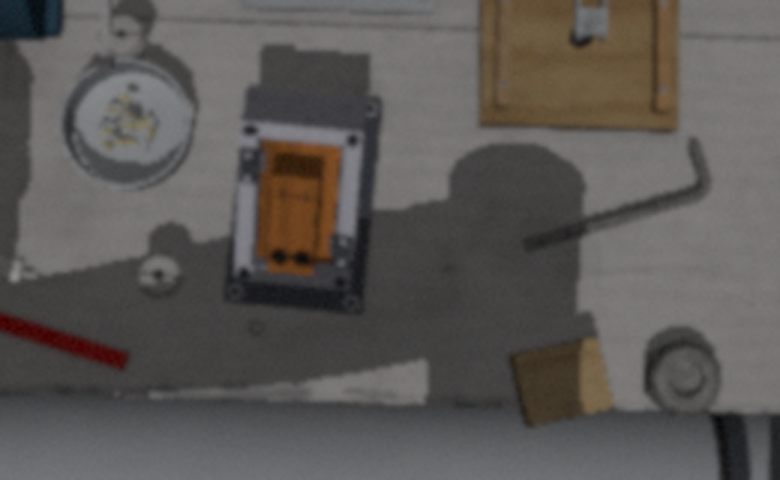

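View pics/b.png

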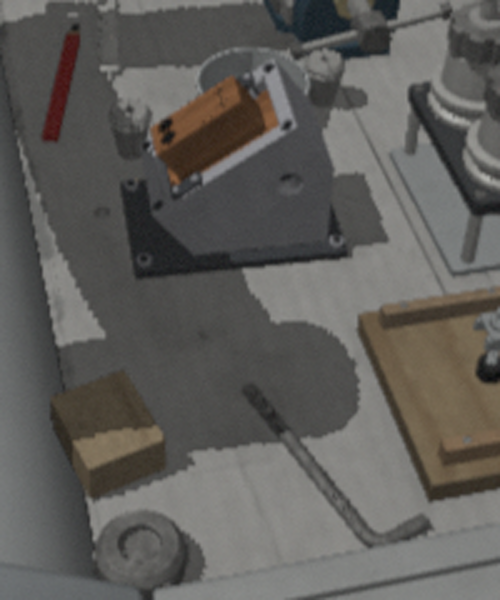

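```bash
cat > h.py <<'E'
import numpy as np, cv2
from scipy.optimize import least_squares
from scipy.spatial.transform import Rotation as R
from bench import arm
def cloud(c,d):
    m=arm.camera_model(c); v,u=np.mgrid[:d.shape[0],:d.shape[1]]
    P=np.stack([(u-m["cx"])/m["fx"]*d,(v-m["cy"])/m["fy"]*d,d],-1)
    T=np.array(m["cam_to_world"]); W=P@T[:3,:3].T+T[:3,3]; W[d<=0]=np.nan; return W
def proj(c,P):
    m=arm.camera_model(c); T=np.linalg.inv(np.array(m["cam_to_world"])); q=np.atleast_2d(P)@T[:3,:3].T+T[:3,3]
    return np.c_[q[:,0]/q[:,2]*m["fx"]+m["cx"],q[:,1]/q[:,2]*m["fy"]+m["cy"]]
def box(p,lo,hi):
    c=(np.array(lo)+hi)/2; q=abs(p-c)-(np.array(hi)-lo)/2
    return np.linalg.norm(np.maximum(q,0),axis=-1)+np.minimum(q.max(-1),0)
RN=R.from_euler('y',-35,degrees=True).as_matrix()
def sdf(F,foot=0):
    N=(F-[0,0,63])@RN
    nest=np.maximum(box(N,[-58,-38,-26],[58,38,24]),-box(N,[-46.2,-26.2,0],[46.2,26.2,60]))
    s=np.minimum.reduce([nest,box(N,[-35,-15,14+foot],[35,15,48+foot]),box(N,[-45,-25,foot],[45,25,14+foot]),box(F,[-75,-48,0],[75,48,8])])
    return s,N
def tofix(W,p):
    return (W-[p[0],p[1],p[3] if len(p)>3 else 0])@R.from_euler('z',p[2]).as_matrix()
E
python3 - <<'E'
from h import *
for c in ("top","side"):
    d=np.load(c+"0.npz")["d"]; W=cloud(c,d).reshape(-1,3); W=W[~np.isnan(W[:,0])]
    t=W[(abs(W[:,2])<15)&(W[:,0]>350)&(W[:,0]<700)&(W[:,1]>0)&(W[:,1]<500)]; print(c,"table z med",np.median(t[:,2]),t[:,2].std())
    zo=np.median(t[:,2]); W=W-[0,0,zo]
    p=np.array([475,370,-.08])
    for it in range(4):
        F=tofix(W,p); s,N=sdf(F)
        k=(abs(F[:,0])<85)&(abs(F[:,1])<58)&(F[:,2]>5)&~((N[:,2]<-24)&(F[:,2]>11))&(abs(s)<[40,20,10,8][it])
        Q=W[k]; r=least_squares(lambda q:sdf(tofix(Q,q))[0],p,loss='soft_l1',f_scale=1.5); p=r.x
    print(c,p[:2],np.degrees(p[2]),k.sum(),"med|s|",np.median(abs(sdf(tofix(Q,p))[0])))
# key: from both depth (height 4..14) in region
for c in ("top","side"):
    d=np.load(c+"0.npz")["d"]; W=cloud(c,d); im=np.load(c+"0.npz")["p"]
    g=cv2.cvtColor(im,cv2.COLOR_RGB2GRAY)
    z=W[...,2]; b={"top":(305,182,80,45),"side":(290,295,88,80)}[c]
    M=np.zeros(z.shape,bool); M[b[1]:b[1]+b[3],b[0]:b[0]+b[2]]=1
    k=M&(z>4.5)&(z<14); q=W[k]; print(c,"key pts",len(q),np.median(q[:,2]),q[:,:2].min(0),q[:,:2].max(0), cv2.minAreaRect(q[:,:2].astype(np.float32)))
E
```

```text
top table z med -0.5903267018810539 3.3623642663745934
top [483.13825727 351.08264993] -4.080913816279346 3220 med|s| 0.7880455706866183
side table z med 0.35769094168881566 3.5453824156562113
side [482.79133056 349.91883873] -3.926766957658374 4634 med|s| 0.7106529955047369
top key pts 359 7.6114122988252575 [453.51024253  65.85414252] [540.78398858 216.82392321] ((513.2630004882812, 138.878173828125), (89.60309600830078, 138.2083740234375), 14.1198091506958)
side key pts 737 8.034454772520348 [452.79692891  65.38762446] [548.7004483  195.91213568] ((504.92578125, 133.8128662109375), (87.69522094726562, 136.6226043701172), 8.024169921875)
```

```bash
cat >> h.py <<'E'
FIX=np.array([483.0,350.5,np.radians(-4.0)])
RF=R.from_euler('z',FIX[2]).as_matrix()
def n2w(p): return RF@(RN@np.array(p,float)+[0,0,63])+[FIX[0],FIX[1],0]
RNW=RF@RN
def plan(p,Rm,n=None,s=None,speed=40):
    """identical rows taking the measured (or given) pose to p,Rm"""
    if s is None:
        st=arm.read_state(); s=(np.array(st["position"]),R.from_quat(st["ee_rot"]).as_matrix())
    w=R.from_matrix(s[1].T@Rm).as_rotvec(); dp=s[1].T@(np.array(p)-s[0])
    if n is None: n=max(1,int(np.ceil(max(np.linalg.norm(dp)/speed,np.degrees(np.linalg.norm(w))/6.9))))
    E=R.from_rotvec(w/n).as_matrix(); A=np.zeros((3,3)); P=np.eye(3)
    for _ in range(n): A+=P; P=P@E
    v=np.linalg.solve(A,dp)
    print(n,"rows: xyz cm",np.round(v/10,3),"turn deg",np.round(np.degrees(w/n),3))
def frame(z,y):
    z=np.array(z,float);z/=np.linalg.norm(z); y=np.array(y,float); y-=z*(y@z); y/=np.linalg.norm(y); return np.stack([np.cross(y,z),y,z],1)
def show():
    st=arm.read_state(); print({k:np.round(st[k],3).tolist() for k in ("clock","joints","position","ee_rot","contact_force","gripper_width","grasp_force")})
E
python3 - <<'E'
from h import *
def ksdf(p): return np.minimum(box(p,[-20,-70],[-11,70]),box(p,[-20,-70],[20,-61]))
for c,zo in (("top",-.59),("side",.36)):
    d=np.load(c+"0.npz")["d"]; W=cloud(c,d)-[0,0,zo]; z=W[...,2]
    k=(z>6)&(z<12)&(W[...,0]>430)&(W[...,0]<580)&(W[...,1]>50)&(W[...,1]<225); q=W[k][:,:2]
    best=None
    for y0 in (8,16,24):
        p=np.array([510,137,np.radians(y0)])
        f=lambda a,Q:ksdf((Q-a[:2])@R.from_euler('z',a[2]).as_matrix()[:2,:2])
        for thr in (30,12,6):
            Q=q[abs(f(p,q))<thr]; 
            # symmetric: use distance to centre-lines
            def g(a):
                P=(Q-a[:2])@R.from_euler('z',a[2]).as_matrix()[:2,:2]
                seg=lambda P,A,B:np.linalg.norm(P-(np.array(A)+np.clip(((P-A)@(np.array(B)-A))/np.sum((np.array(B)-A)**2.),0,1)[:,None]*(np.array(B)-A)),axis=1)
                return np.r_[np.minimum(seg(P,[-15.5,-65.5],[-15.5,65.5]),seg(P,[-15.5,-65.5],[15.5,-65.5]))]
            r=least_squares(g,p,loss='soft_l1',f_scale=3); p=r.x
        if best is None or r.cost<best[0]: best=(r.cost,p,len(Q))
    p=best[1]; Rk=R.from_euler('z',p[2]).as_matrix()[:2,:2]
    print(c,best[0],best[2],p[:2],np.degrees(p[2]),"tip",p[:2]+Rk@[-15.5,70],"grasp",p[:2]+Rk@[-15.5,-5])
print("hole",n2w([28,-38,-15]))
z=[0,0,-1]; a=np.radians(16)
G=np.array([500,138,60]); plan(G,frame(z,[-np.cos(a),-np.sin(a),0]))
E
```

```text
top 646.321648406818 275 [492.5958583  135.56705516] 18.306540754135174 tip [455.89326041 197.15576605] grasp [479.45082327 125.95154404]
side 1113.804633487683 496 [492.43366071 132.4984378 ] 18.49142973348837 tip [455.53251233 193.96839183] grasp [479.31972257 122.84055882]
hole [511.81232816 310.39245362  66.77285955]
15 rows: xyz cm [3.697 0.789 1.142] turn deg [ 0.    -0.     3.696]
```

Run:
```python
from h import *
a=np.radians(18.4)
plan([479.4,124.5,60],frame([0,0,-1],[-np.cos(a),-np.sin(a),0]),n=15,s=(np.array([198.825,592.51,231.312]),R.from_quat(arm.read_state()["ee_rot"]).as_matrix()))
```

```text
15 rows: xyz cm [3.629 1.023 1.142] turn deg [ 0.    -0.     3.536]
```

Request:
send_rows:
  targets:
    - {"x": 3.63, "y": 1.02, "z": 0, "az": 3.54, "gripper": 0}
    - {"x": 3.63, "y": 1.02, "z": 0, "az": 3.54, "gripper": 0}
    - {"x": 3.63, "y": 1.02, "z": 0, "az": 3.54, "gripper": 0}
    - {"x": 3.63, "y": 1.02, "z": 0, "az": 3.54, "gripper": 0}
    - {"x": 3.63, "y": 1.02, "z": 0, "az": 3.54, "gripper": 0}

```text
$.targets[0]: bad value
```

Request:
send_rows:
  targets:
    - {"x": 3.63, "y": 1.02, "z": 0, "az": 3.54, "gripper": 0}
    - {"x": 3.63, "y": 1.02, "z": 0, "az": 3.54, "gripper": 0}
    - {"x": 3.63, "y": 1.02, "z": 0, "az": 3.54, "gripper": 0}
    - {"x": 3.63, "y": 1.02, "z": 0, "az": 3.54, "gripper": 0}
    - {"x": 3.63, "y": 1.02, "z": 0, "az": 3.54, "gripper": 0}

```text
$.targets[0]: bad value
```

Request:
send_rows:
  targets:
    - {"x": 3.63, "y": 1.02, "z": 0, "az": 3.54, "gripper": 0}
    - {"x": 3.63, "y": 1.02, "z": 0, "az": 3.54, "gripper": 0}
    - {"x": 3.63, "y": 1.02, "z": 2, "az": 3.54, "gripper": 0}
    - {"x": 3.63, "y": 1.02, "z": 2, "az": 3.54, "gripper": 0}
    - {"x": 3.63, "y": 1.02, "z": 2, "az": 3.54, "gripper": 0}

```text
$.targets[0]: bad value
```

Request:
send_rows:
  targets:
    - {"z": 3, "gripper": 0}
    - {"z": 3, "gripper": 0}
    - {"z": 3, "gripper": 0}
    - {"z": 2, "gripper": 0}
    - {"z": 0, "gripper": 0}

```text
$.targets[0]: bad value
```

Run:
```python
from h import *
show()
a=np.radians(18.4)
plan([479.4,124.5,2.5],frame([0,0,-1],[-np.cos(a),-np.sin(a),0]))
p,d=arm.get_image("side"); s=p[150:390,200:440]
cv2.imwrite("pics/c.png",cv2.resize(s,(600,600),interpolation=cv2.INTER_CUBIC)[:,:,::-1])
```

```text
{'clock': 1.1, 'joints': [1.506, 0.385, 0.008, 0.0, -1.194, -0.259], 'position': [198.838, 592.495, 231.314], 'ee_rot': [0.987, -0.161, 0.0, 0.0], 'contact_force': [-0.75, 0.13, 0.253], 'gripper_width': 85.318, 'grasp_force': 0.0}
15 rows: xyz cm [3.629 1.023 1.525] turn deg [ 0.    -0.     3.536]
```

View pics/c.png

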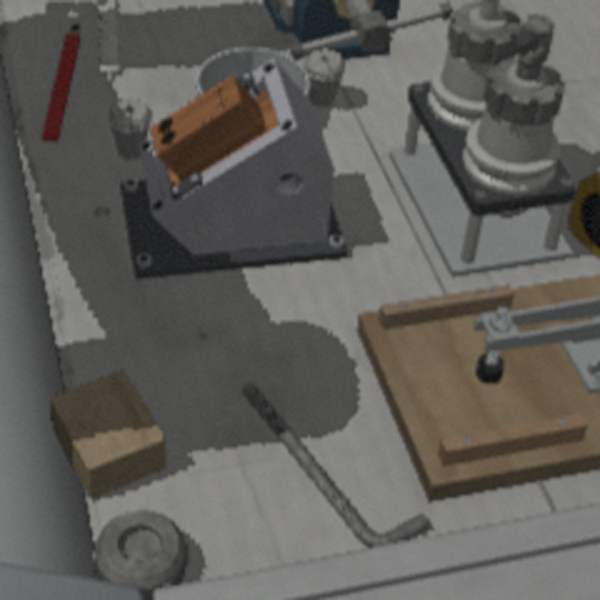

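Request:
send_rows:
  targets:
    - {"x": 3.63, "y": 1.02, "z": 0, "ax": 0, "ay": 0, "az": 3.54, "gripper": 0}
    - {"x": 3.63, "y": 1.02, "z": 0, "ax": 0, "ay": 0, "az": 3.54, "gripper": 0}
    - {"x": 3.63, "y": 1.02, "z": 0, "ax": 0, "ay": 0, "az": 3.54, "gripper": 0}
    - {"x": 3.63, "y": 1.02, "z": 0, "ax": 0, "ay": 0, "az": 3.54, "gripper": 0}
    - {"x": 3.63, "y": 1.02, "z": 0, "ax": 0, "ay": 0, "az": 3.54, "gripper": 0}

```text
clock: 1.57
position: [341.0, 467.4, 231.3]
ee_rot: [0.95, -0.312, 0.0, -0.0]
contact_force: [0.7, -0.2, -1.0]
gripper_width: 42.5
grasp_force: 0.0
```

Request:
send_rows:
  targets:
    - {"x": 3.63, "y": 1.02, "z": 0, "ax": 0, "ay": 0, "az": 3.54, "gripper": 0}
    - {"x": 3.63, "y": 1.02, "z": 0, "ax": 0, "ay": 0, "az": 3.54, "gripper": 0}
    - {"x": 3.63, "y": 1.02, "z": 0, "ax": 0, "ay": 0, "az": 3.54, "gripper": 0}
    - {"x": 3.63, "y": 1.02, "z": 0, "ax": 0, "ay": 0, "az": 3.54, "gripper": 0}
    - {"x": 3.63, "y": 1.02, "z": 0, "ax": 0, "ay": 0, "az": 3.54, "gripper": 0}

```text
clock: 1.98
position: [437.4, 305.9, 231.4]
ee_rot: [0.891, -0.455, 0.0, -0.0]
contact_force: [1.3, 1.0, 1.5]
gripper_width: 42.4
grasp_force: 0.0
```

Request:
send_rows:
  targets:
    - {"x": 3.63, "y": 1.02, "z": 0, "ax": 0, "ay": 0, "az": 3.54, "gripper": 0}
    - {"x": 3.63, "y": 1.02, "z": 0, "ax": 0, "ay": 0, "az": 3.54, "gripper": 0}
    - {"x": 3.63, "y": 1.02, "z": 2, "ax": 0, "ay": 0, "az": 3.54, "gripper": 0}
    - {"x": 3.63, "y": 1.02, "z": 2, "ax": 0, "ay": 0, "az": 3.54, "gripper": 0}
    - {"x": 3.63, "y": 1.02, "z": 2, "ax": 0, "ay": 0, "az": 3.54, "gripper": 0}

```text
clock: 2.4
position: [479.8, 125.8, 172.7]
ee_rot: [0.81, -0.586, 0.0, -0.001]
contact_force: [1.5, -0.7, -0.8]
gripper_width: 42.9
grasp_force: 0.0
```

Request:
send_rows:
  targets:
    - {"x": 0, "y": 0, "z": 3, "ax": 0, "ay": 0, "az": 0, "gripper": 0}
    - {"x": 0, "y": 0, "z": 3, "ax": 0, "ay": 0, "az": 0, "gripper": 0}
    - {"x": 0, "y": 0, "z": 3, "ax": 0, "ay": 0, "az": 0, "gripper": 0}
    - {"x": 0, "y": 0, "z": 2, "ax": 0, "ay": 0, "az": 0, "gripper": 0}
    - {"x": 0, "y": 0, "z": 0, "ax": 0, "ay": 0, "az": 0, "gripper": 0}

```text
clock: 2.82
position: [476.5, 125.6, 58.9]
ee_rot: [0.81, -0.586, -0.002, 0.004]
contact_force: [-0.6, -0.8, 0.7]
gripper_width: 42.6
grasp_force: 0.0
```

Run:
```python
from h import *
show()
a=np.radians(18.4)
plan([479.4,124.5,2.5],frame([0,0,-1],[-np.cos(a),-np.sin(a),0]))
```

```text
{'clock': 2.817, 'joints': [0.587, 0.373, -0.524, -0.001, -0.682, -0.268], 'position': [476.498, 125.563, 58.946], 'ee_rot': [0.81, -0.586, -0.002, 0.004], 'contact_force': [-0.608, -0.788, 0.658], 'gripper_width': 42.553, 'grasp_force': 0.0}
2 rows: xyz cm [ 0.093 -0.14   2.822] turn deg [ 0.254 -0.047 -0.064]
```

Request:
send_rows:
  targets:
    - {"x": 0.1, "y": -0.14, "z": 2.0, "ax": 0, "ay": 0, "az": 0, "gripper": 0}
    - {"x": 0.1, "y": -0.14, "z": 2.0, "ax": 0, "ay": 0, "az": 0, "gripper": 0}
    - {"x": 0, "y": 0, "z": 1.0, "ax": 0, "ay": 0, "az": 0, "gripper": 0}
    - {"x": 0, "y": 0, "z": 0, "ax": 0, "ay": 0, "az": 0, "gripper": 0}
    - {"x": 0, "y": 0, "z": 0, "ax": 0, "ay": 0, "az": 0, "gripper": 0}

```text
clock: 3.23
position: [483.2, 126.8, 13.6]
ee_rot: [0.811, -0.585, 0.0, -0.0]
contact_force: [1.0, 0.4, 0.8]
gripper_width: 42.8
grasp_force: 0.0
```

Run:
```python
from h import *
show()
a=np.radians(18.4)
plan([479.4,124.5,2.5],frame([0,0,-1],[-np.cos(a),-np.sin(a),0]))
```

```text
{'clock': 3.233, 'joints': [0.582, 0.455, -0.554, 0.001, -0.561, -0.262], 'position': [483.216, 126.758, 13.618], 'ee_rot': [0.811, -0.585, 0.0, -0.0], 'contact_force': [0.964, 0.412, 0.809], 'gripper_width': 42.806, 'grasp_force': 0.0}
1 rows: xyz cm [0.094 0.435 1.111] turn deg [-0.064 -0.003 -0.011]
```

Request:
send_rows:
  targets:
    - {"x": 0.1, "y": 0.43, "z": 0.6, "ax": 0, "ay": 0, "az": 0, "gripper": 0}
    - {"x": 0, "y": 0, "z": 0.45, "ax": 0, "ay": 0, "az": 0, "gripper": 0}
    - {"x": 0, "y": 0, "z": 0, "ax": 0, "ay": 0, "az": 0, "gripper": 0}
    - {"x": 0, "y": 0, "z": 0, "ax": 0, "ay": 0, "az": 0, "gripper": 1}
    - {"x": 0, "y": 0, "z": 0, "ax": 0, "ay": 0, "az": 0, "gripper": 1}

```text
clock: 3.65
position: [479.0, 124.2, 2.6]
ee_rot: [0.811, -0.585, 0.0, -0.0]
contact_force: [0.5, 0.6, 0.7]
gripper_width: 19.0
grasp_force: 0.0
```

Request:
send_rows:
  targets:
    - {"x": 0, "y": 0, "z": 0, "ax": 0, "ay": 0, "az": 0, "gripper": 1}
    - {"x": 0, "y": 0, "z": 0, "ax": 0, "ay": 0, "az": 0, "gripper": 1}
    - {"x": 0, "y": 0, "z": 0, "ax": 0, "ay": 0, "az": 0, "gripper": 1}
    - {"x": 0, "y": 0, "z": 0, "ax": 0, "ay": 0, "az": 0, "gripper": 1}

```text
clock: 3.98
position: [479.1, 124.2, 2.7]
ee_rot: [0.811, -0.585, 0.0, -0.0]
contact_force: [-1.2, 0.1, 4.3]
gripper_width: 6.5
grasp_force: 59.0
```

Run:
```python
from h import *
show()
```

```text
{'clock': 3.983, 'joints': [0.583, 0.469, -0.573, 0.0, -0.528, -0.262], 'position': [479.063, 124.22, 2.721], 'ee_rot': [0.811, -0.585, 0.0, -0.0], 'contact_force': [-1.196, 0.122, 4.269], 'gripper_width': 6.506, 'grasp_force': 59.025}
```

Request:
send_rows:
  targets:
    - {"x": 0, "y": 0, "z": 0, "ax": 0, "ay": 0, "az": 0, "gripper": 0.6}
    - {"x": 0, "y": 0, "z": 0.15, "ax": 0, "ay": 0, "az": 0, "gripper": 0.6}
    - {"x": 0, "y": 0, "z": 0, "ax": 0, "ay": 0, "az": 0, "gripper": 0.6}
    - {"x": 0, "y": 0, "z": 0, "ax": 0, "ay": 0, "az": 0, "gripper": 1}
    - {"x": 0, "y": 0, "z": 0, "ax": 0, "ay": 0, "az": 0, "gripper": 1}

```text
clock: 4.4
position: [478.7, 124.0, 0.6]
ee_rot: [0.811, -0.585, -0.0, 0.0]
contact_force: [0.7, -0.5, 0.7]
gripper_width: 6.2
grasp_force: 59.3
```

Request:
send_rows:
  targets:
    - {"x": 0, "y": 0, "z": 0, "ax": 0, "ay": 0, "az": 0, "gripper": 1}
    - {"x": 0, "y": 0, "z": 0, "ax": 0, "ay": 0, "az": 0, "gripper": 1}
    - {"x": 0, "y": 0, "z": 0, "ax": 0, "ay": 0, "az": 0, "gripper": 1}

```text
clock: 4.65
position: [478.7, 124.0, 0.7]
ee_rot: [0.811, -0.585, -0.0, 0.0]
contact_force: [1.0, -0.1, -0.3]
gripper_width: 6.3
grasp_force: 59.2
```

Run:
```python
from h import *
show()
```

```text
{'clock': 4.65, 'joints': [0.582, 0.472, -0.575, -0.0, -0.524, -0.262], 'position': [478.68, 123.966, 0.657], 'ee_rot': [0.811, -0.585, -0.0, 0.0], 'contact_force': [0.968, -0.113, -0.336], 'gripper_width': 6.349, 'grasp_force': 59.2}
```

```bash
cat >> h.py <<'E'
NY=RNW[:,1]; HOLE=n2w([28,-38,-15]); RINS=frame([0,0,-1],np.cross([0,0,-1],-NY))
def ins(dist,off=np.zeros(3)): return HOLE-NY*(dist+75)+[0,0,-3.84]+off
E
python3 - <<'E'
from h import *
print(RINS,ins(15)); st=arm.read_state(); p=np.array(st["position"]); Rm=R.from_quat(st["ee_rot"]).as_matrix()
plan(ins(15),RINS,n=6,s=(p+[0,0,60],Rm))
E
```

```text
[[-0.06975647 -0.99756405  0.        ]
 [-0.99756405  0.06975647  0.        ]
 [-0.          0.         -1.        ]] [505.53424553 220.6116891   62.93285955]
6 rows: xyz cm [-1.53  -0.699 -0.038] turn deg [ 1.000e-03 -0.000e+00  3.724e+00]
```

Request:
send_rows:
  targets:
    - {"x": 0, "y": 0, "z": -2, "ax": 0, "ay": 0, "az": 0, "gripper": 1}
    - {"x": 0, "y": 0, "z": -2, "ax": 0, "ay": 0, "az": 0, "gripper": 1}
    - {"x": 0, "y": 0, "z": -2, "ax": 0, "ay": 0, "az": 0, "gripper": 1}
    - {"x": -1.53, "y": -0.7, "z": -0.04, "ax": 0, "ay": 0, "az": 3.72, "gripper": 1}
    - {"x": -1.53, "y": -0.7, "z": -0.04, "ax": 0, "ay": 0, "az": 3.72, "gripper": 1}

```text
clock: 5.07
position: [483.6, 157.4, 62.8]
ee_rot: [0.77, -0.639, 0.0, -0.001]
contact_force: [-0.3, -0.1, -1.2]
gripper_width: 5.8
grasp_force: 59.2
```

Request:
send_rows:
  targets:
    - {"x": -1.53, "y": -0.7, "z": -0.04, "ax": 0, "ay": 0, "az": 3.72, "gripper": 1}
    - {"x": -1.53, "y": -0.7, "z": -0.04, "ax": 0, "ay": 0, "az": 3.72, "gripper": 1}
    - {"x": -1.53, "y": -0.7, "z": -0.04, "ax": 0, "ay": 0, "az": 3.72, "gripper": 1}
    - {"x": -1.53, "y": -0.7, "z": -0.04, "ax": 0, "ay": 0, "az": 3.72, "gripper": 1}
    - {"x": 0, "y": 0, "z": 0, "ax": 0, "ay": 0, "az": 0, "gripper": 1}

```text
clock: 5.48
position: [507.0, 223.3, 63.1]
ee_rot: [-0.682, 0.731, -0.0, 0.001]
contact_force: [0.8, 0.0, -0.3]
gripper_width: 6.2
grasp_force: 59.2
```

Request:
send_rows:
  targets:
    - {"x": 0, "y": 0, "z": 0, "ax": 0, "ay": 0, "az": 0, "gripper": 1}
    - {"x": 0, "y": 0, "z": 0, "ax": 0, "ay": 0, "az": 0, "gripper": 1}
    - {"x": 0, "y": 0, "z": 0, "ax": 0, "ay": 0, "az": 0, "gripper": 1}

```text
clock: 5.73
position: [504.8, 219.7, 62.8]
ee_rot: [-0.682, 0.731, 0.0, -0.001]
contact_force: [0.2, -0.3, -1.4]
gripper_width: 6.1
grasp_force: 59.2
```

Run:
```python
from h import *
show()
plan(ins(15),RINS)
p,d=arm.get_image("side"); np.savez("side1.npz",p=p,d=d)
st=arm.read_state(); Rm=R.from_quat(st["ee_rot"]).as_matrix(); tip=np.array(st["position"])+Rm@[-75,0,-3.84]
print("tip",tip,proj("side",[tip,HOLE]))
s=p[170:290,240:400].copy()
cv2.imwrite("pics/d.png",cv2.resize(s,(800,600),interpolation=cv2.INTER_CUBIC)[:,:,::-1])
```

```text
{'clock': 5.733, 'joints': [0.705, 0.443, -0.385, -0.0, -0.745, -0.774], 'position': [504.845, 219.732, 62.839], 'ee_rot': [-0.682, 0.731, 0.0, -0.001], 'contact_force': [0.178, -0.272, -1.413], 'gripper_width': 6.055, 'grasp_force': 59.155}
1 rows: xyz cm [-0.093 -0.063 -0.01 ] turn deg [ 0.066 -0.049  0.021]
tip [510.23852473 294.61181946  66.7876358 ] [[316.39265116 228.7160597 ]
 [314.76220493 222.46796491]]
```

View pics/d.png

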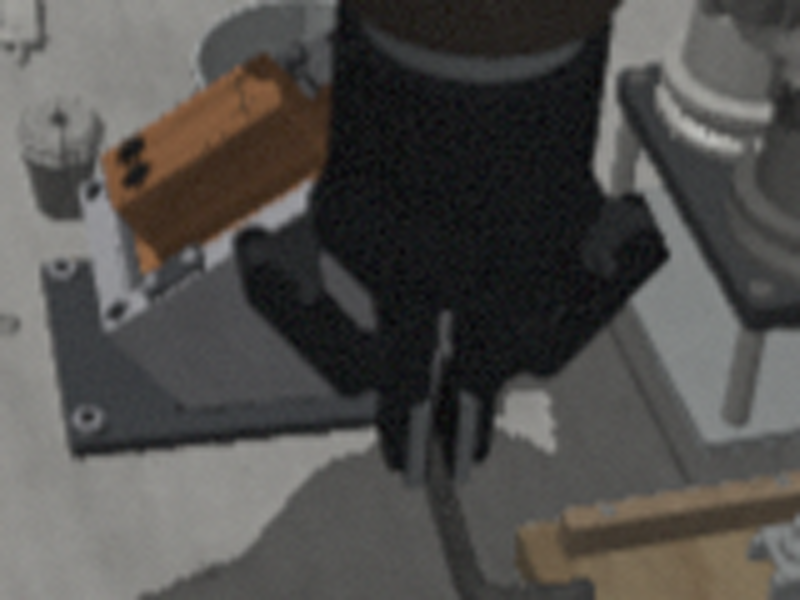

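Run:
```python
from h import *
st=arm.read_state(); Rm=R.from_quat(st["ee_rot"]).as_matrix(); p=np.array(st["position"])
for x in (-75,-30,0,11,30,60.5): print(x,(proj("side",[p+Rm@[x,0,-3.84]])[0]-[240,170])*5)
d=np.load("side1.npz")["d"]; W=cloud("side",d)
for u,v in ((440,330),(438,360),(436,400),(434,450),(440,500),(450,540),(470,585),(430,480)):
    q=W[170+round(v/5),240+round(u/5)]; print((u,v),q, (q-p)@Rm)
```

```text
-75 [381.96325582 293.58029852]
-30 [410.46186355 386.6944351 ]
0 [430.75411763 452.99576938]
11 [438.47425704 478.21995303]
30 [452.1822604 523.0084181]
60.5 [475.23317735 598.32319313]
(440, 330) [537.3421393  309.5472311   31.82643113] [-91.80490872 -26.02658874  31.09093181]
(438, 360) [507.36394617 225.89536066 100.34465797] [ -6.23102641  -1.88689823 -37.35949485]
(436, 400) [508.38242734 229.63771399  79.68765489] [-10.04690352  -2.65898663 -16.70526405]
(434, 450) [505.64877242 217.99728885  69.77878008] [ 1.74988736 -0.74979236 -6.78816422]
(440, 500) [501.23844336 197.65629308  69.25804785] [22.34815323  2.23411416 -6.25335721]
(450, 540) [499.17073642 180.47634281  70.07745093] [39.63079849  3.10208929 -7.06225552]
(470, 585) [499.39194862 161.17079029  71.10528839] [58.87475154  1.53896115 -8.08041269]
(430, 480) [499.93376816 204.46593647  71.35728151] [15.64698462  4.01111226 -8.35498028]
```

Request:
send_rows:
  targets:
    - {"x": -0.5, "y": -0.06, "z": 0, "ax": 0, "ay": 0, "az": 0, "gripper": 1}
    - {"x": -0.6, "y": 0, "z": 0, "ax": 0, "ay": 0, "az": 0, "gripper": 1}
    - {"x": -0.5, "y": 0, "z": 0, "ax": 0, "ay": 0, "az": 0, "gripper": 1}
    - {"x": -0.4, "y": 0, "z": 0, "ax": 0, "ay": 0, "az": 0, "gripper": 1}
    - {"x": -0.2, "y": 0, "z": 0, "ax": 0, "ay": 0, "az": 0, "gripper": 1}

```text
clock: 6.2
position: [507.8, 243.4, 63.1]
ee_rot: [-0.682, 0.731, -0.0, 0.0]
contact_force: [-1.0, -0.8, -0.8]
gripper_width: 6.1
grasp_force: 59.2
```

Request:
send_rows:
  targets:
    - {"x": 0, "y": 0, "z": 0, "ax": 0, "ay": 0, "az": 0, "gripper": 1}
    - {"x": 0, "y": 0, "z": 0, "ax": 0, "ay": 0, "az": 0, "gripper": 1}

```text
clock: 6.37
position: [507.6, 242.7, 63.1]
ee_rot: [-0.682, 0.731, 0.0, -0.0]
contact_force: [0.3, 0.1, -0.2]
gripper_width: 6.4
grasp_force: 59.2
```

Run:
```python
from h import *
show()
plan(ins(-6),RINS)
```

```text
{'clock': 6.367, 'joints': [0.734, 0.458, -0.355, -0.0, -0.758, -0.803], 'position': [507.584, 242.719, 63.051], 'ee_rot': [-0.682, 0.731, 0.0, -0.0], 'contact_force': [0.284, 0.108, -0.214], 'gripper_width': 6.434, 'grasp_force': 59.156}
1 rows: xyz cm [0.12  0.05  0.012] turn deg [ 0.011 -0.009  0.045]
```

Request:
send_rows:
  targets:
    - {"x": -0.3, "y": 0.05, "z": 0, "ax": 0, "ay": 0, "az": 0, "gripper": 1}
    - {"x": -0.3, "y": 0, "z": 0, "ax": 0, "ay": 0, "az": 0, "gripper": 1}
    - {"x": 0, "y": 0, "z": 0, "ax": 0, "ay": 0, "az": 0, "gripper": 1}

```text
clock: 6.62
position: [507.1, 247.7, 62.9]
ee_rot: [-0.682, 0.731, -0.0, -0.001]
contact_force: [0.9, -4.2, -0.4]
gripper_width: 6.3
grasp_force: 59.2
```

Request:
send_rows:
  targets:
    - {"x": -0.3, "y": 0, "z": 0, "ax": 0, "ay": 0, "az": 0, "gripper": 1}
    - {"x": -0.2, "y": 0, "z": 0, "ax": 0, "ay": 0, "az": 0, "gripper": 1}
    - {"x": 0, "y": 0, "z": 0, "ax": 0, "ay": 0, "az": 0, "gripper": 1}
    - {"x": 0, "y": 0, "z": 0, "ax": 0, "ay": 0, "az": 0, "gripper": 1}

```text
clock: 6.95
position: [507.6, 252.9, 62.9]
ee_rot: [-0.682, 0.731, -0.0, -0.001]
contact_force: [-0.4, -4.5, -0.7]
gripper_width: 6.1
grasp_force: 59.2
```

Run:
```python
from h import *
show()
plan(ins(-18),RINS)
FX=FIX
for c,zo in (("side",.36),("top",-.59)):
    p,d=arm.get_image(c); np.savez(c+"2.npz",p=p,d=d); W=cloud(c,d)-[0,0,zo]; F=tofix(W,FX); N=(F-[0,0,63])@RN
    k=(abs(N[...,0])<30)&(abs(N[...,1])<11)&(N[...,2]>35)&(N[...,2]<70); print(c,k.sum(),"boss top z",np.median(N[k][:,2]))
```

```text
{'clock': 6.95, 'joints': [0.748, 0.465, -0.343, 0.0, -0.764, -0.818], 'position': [507.563, 252.877, 62.875], 'ee_rot': [-0.682, 0.731, -0.0, -0.001], 'contact_force': [-0.377, -4.533, -0.725], 'gripper_width': 6.132, 'grasp_force': 59.21}
1 rows: xyz cm [-0.067 -0.023 -0.006] turn deg [ 0.062 -0.072  0.012]
side 274 boss top z 58.6709176892067
top 0 boss top z nan
  return _methods._mean(a, axis=axis, dtype=dtype,
  ret = ret.dtype.type(ret / rcount)
```

Run:
```python
from h import *
st=arm.read_state(); p=np.array(st["position"]); Rm=R.from_quat(st["ee_rot"]).as_matrix()
plan([478.7,124.0,62],R.from_quat([.811,-.585,0,0]).as_matrix(),n=6,s=(p+Rm@[40,0,0],Rm))
```

```text
6 rows: xyz cm [1.447 0.575 0.017] turn deg [ 0.01  -0.007 -3.73 ]
```

Request:
send_rows:
  targets:
    - {"x": 2, "y": 0, "z": 0, "ax": 0, "ay": 0, "az": 0, "gripper": 1}
    - {"x": 2, "y": 0, "z": 0, "ax": 0, "ay": 0, "az": 0, "gripper": 1}
    - {"x": 1.45, "y": 0.58, "z": 0, "ax": 0, "ay": 0, "az": -3.73, "gripper": 1}
    - {"x": 1.45, "y": 0.58, "z": 0, "ax": 0, "ay": 0, "az": -3.73, "gripper": 1}
    - {"x": 1.45, "y": 0.58, "z": 0, "ax": 0, "ay": 0, "az": -3.73, "gripper": 1}

```text
clock: 7.47
position: [488.4, 171.2, 63.6]
ee_rot: [0.751, -0.66, 0.0, -0.002]
contact_force: [0.2, -0.1, -1.5]
gripper_width: 5.9
grasp_force: 59.2
```

Request:
send_rows:
  targets:
    - {"x": 1.45, "y": 0.58, "z": 0, "ax": 0, "ay": 0, "az": -3.73, "gripper": 1}
    - {"x": 1.45, "y": 0.58, "z": 0, "ax": 0, "ay": 0, "az": -3.73, "gripper": 1}
    - {"x": 1.45, "y": 0.58, "z": 0, "ax": 0, "ay": 0, "az": -3.73, "gripper": 1}
    - {"x": 0, "y": 0, "z": 2, "ax": 0, "ay": 0, "az": 0, "gripper": 1}
    - {"x": 0, "y": 0, "z": 2, "ax": 0, "ay": 0, "az": 0, "gripper": 1}

```text
clock: 7.88
position: [481.1, 125.7, 24.4]
ee_rot: [0.811, -0.585, 0.001, -0.004]
contact_force: [-0.2, -0.2, -0.7]
gripper_width: 6.2
grasp_force: 59.2
```

Request:
send_rows:
  targets:
    - {"x": 0, "y": 0, "z": 1, "ax": 0, "ay": 0, "az": 0, "gripper": 1}
    - {"x": 0, "y": 0, "z": 0, "ax": 0, "ay": 0, "az": 0, "gripper": 1}
    - {"x": 0, "y": 0, "z": 0, "ax": 0, "ay": 0, "az": 0, "gripper": 1}

```text
clock: 8.13
position: [479.6, 125.3, 13.2]
ee_rot: [0.811, -0.585, 0.0, -0.001]
contact_force: [0.2, -0.0, -0.7]
gripper_width: 6.3
grasp_force: 59.2
```

Run:
```python
from h import *
show()
```

```text
{'clock': 8.133, 'joints': [0.584, 0.451, -0.564, -0.0, -0.555, -0.262], 'position': [479.629, 125.27, 13.223], 'ee_rot': [0.811, -0.585, 0.0, -0.001], 'contact_force': [0.156, -0.023, -0.731], 'gripper_width': 6.325, 'grasp_force': 59.155}
```

Request:
send_rows:
  targets:
    - {"x": 0, "y": 0, "z": 0.8, "ax": 0, "ay": 0, "az": 0, "gripper": 1}
    - {"x": 0, "y": 0, "z": 0.43, "ax": 0, "ay": 0, "az": 0, "gripper": 1}
    - {"x": 0, "y": 0, "z": 0, "ax": 0, "ay": 0, "az": 0, "gripper": 1}
    - {"x": 0, "y": 0, "z": 0, "ax": 0, "ay": 0, "az": 0, "gripper": 0}
    - {"x": 0, "y": 0, "z": 0, "ax": 0, "ay": 0, "az": 0, "gripper": 0}

```text
clock: 8.55
position: [479.0, 124.5, 1.1]
ee_rot: [0.811, -0.585, 0.0, -0.0]
contact_force: [-0.5, -0.3, 0.4]
gripper_width: 29.4
grasp_force: 0.0
```

Request:
send_rows:
  targets:
    - {"x": 0, "y": 0, "z": 0, "ax": 0, "ay": 0, "az": 0, "gripper": 0}
    - {"x": 0, "y": 0, "z": -1, "ax": 0, "ay": 0, "az": 0, "gripper": 0}
    - {"x": 0, "y": 0, "z": -4, "ax": 0, "ay": 0, "az": 0, "gripper": 0}
    - {"x": 0, "y": 0, "z": -4, "ax": 0, "ay": 0, "az": 0, "gripper": 0}
    - {"x": 0, "y": 0, "z": -4, "ax": 0, "ay": 0, "az": 0, "gripper": -0.3}

```text
clock: 8.97
position: [478.2, 123.9, 132.2]
ee_rot: [0.811, -0.585, -0.0, 0.001]
contact_force: [0.6, 1.7, -0.7]
gripper_width: 53.5
grasp_force: 0.0
```

Request:
send_rows:
  targets:
    - {"x": 0, "y": 0, "z": -2, "ax": 0, "ay": 0, "az": 0, "gripper": -0.3}
    - {"x": 0, "y": 0, "z": 0, "ax": 0, "ay": 0, "az": 0, "gripper": -0.3}
    - {"x": 0, "y": 0, "z": 0, "ax": 0, "ay": 0, "az": 0, "gripper": -0.3}

```text
clock: 9.22
position: [479.2, 124.7, 152.4]
ee_rot: [0.811, -0.585, 0.001, -0.002]
contact_force: [-0.0, 0.1, -0.9]
gripper_width: 55.4
grasp_force: 0.0
```

```bash
cat >> h.py <<'E'
RG=frame(-RNW[:,2],-NY); RG2=frame(-RNW[:,2],NY)
E
python3 - <<'E'
from h import *
show(); print(n2w([0,0,110]))
plan(n2w([0,0,110]),RG,n=15)
for c,zo in (("side",.36),("top",-.59)):
    p,d=arm.get_image(c); np.savez(c+"3.npz",p=p,d=d); W=(cloud(c,d)-[0,0,zo]).reshape(-1,3); W=W[~np.isnan(W[:,0])]
    F=tofix(W,FIX); N=(F-[0,0,63])@RN
    k=(abs(N[:,0])<30)&(abs(N[:,1])<11)&(N[:,2]>35)&(N[:,2]<70); print(c,k.sum(),"boss top z",np.median(N[k][:,2]))
    p=FIX.copy(); o=np.array([0.,0.,10.])
    k=(abs(F[:,0])<80)&(abs(F[:,1])<55)&(N[:,2]>30)&(abs(box(N-[0,0,10],[-35,-15,14],[35,15,48]))<5)
    Q=N[k]; r=least_squares(lambda o:box(Q-o,[-35,-15,0],[35,15,48]),o,loss='soft_l1',f_scale=1); print(c,"boss offset in nest",r.x,k.sum())
    k=(W[:,2]>6)&(W[:,2]<12)&(W[:,0]>430)&(W[:,0]<560)&(W[:,1]>50)&(W[:,1]<225); print("key",k.sum(),np.median(W[k],0))
E
```

```text
{'clock': 9.217, 'joints': [0.583, 0.241, -0.421, -0.0, -0.905, -0.262], 'position': [479.198, 124.7, 152.35], 'ee_rot': [0.811, -0.585, 0.001, -0.002], 'contact_force': [-0.013, 0.125, -0.941], 'gripper_width': 55.374, 'grasp_force': 0.0}
[420.06028437 354.90117366 153.10672487]
15 rows: xyz cm [-1.346 -0.971 -0.334] turn deg [ 1.36   2.049 -4.364]
side 278 boss top z 58.64195128334009
side boss offset in nest [ 1.21996099 -0.66200288 10.62823077] 1016
key 649 [488.94550953 112.85037067   8.19158826]
top 344 boss top z 58.64084689413683
top boss offset in nest [ 1.44433443  0.19655417 10.62455218] 648
key 17 [539.75751649 200.26577218   9.04978796]
```

Request:
send_rows:
  targets:
    - {"x": -1.35, "y": -0.97, "z": -0.33, "ax": 1.36, "ay": 2.05, "az": -4.36, "gripper": -0.3}
    - {"x": -1.35, "y": -0.97, "z": -0.33, "ax": 1.36, "ay": 2.05, "az": -4.36, "gripper": -0.3}
    - {"x": -1.35, "y": -0.97, "z": -0.33, "ax": 1.36, "ay": 2.05, "az": -4.36, "gripper": -0.3}
    - {"x": -1.35, "y": -0.97, "z": -0.33, "ax": 1.36, "ay": 2.05, "az": -4.36, "gripper": -0.3}
    - {"x": -1.35, "y": -0.97, "z": -0.33, "ax": 1.36, "ay": 2.05, "az": -4.36, "gripper": -0.3}

```text
clock: 9.73
position: [489.7, 207.2, 162.3]
ee_rot: [0.903, -0.416, 0.107, 0.006]
contact_force: [1.0, -0.6, -1.0]
gripper_width: 55.5
grasp_force: 0.0
```

Request:
send_rows:
  targets:
    - {"x": -1.35, "y": -0.97, "z": -0.33, "ax": 1.36, "ay": 2.05, "az": -4.36, "gripper": -0.3}
    - {"x": -1.35, "y": -0.97, "z": -0.33, "ax": 1.36, "ay": 2.05, "az": -4.36, "gripper": -0.3}
    - {"x": -1.35, "y": -0.97, "z": -0.33, "ax": 1.36, "ay": 2.05, "az": -4.36, "gripper": -0.3}
    - {"x": -1.35, "y": -0.97, "z": -0.33, "ax": 1.36, "ay": 2.05, "az": -4.36, "gripper": -0.3}
    - {"x": -1.35, "y": -0.97, "z": -0.33, "ax": 1.36, "ay": 2.05, "az": -4.36, "gripper": -0.3}

```text
clock: 10.15
position: [467.5, 288.7, 163.4]
ee_rot: [0.951, -0.228, 0.208, 0.01]
contact_force: [1.4, 0.0, -0.1]
gripper_width: 55.2
grasp_force: 0.0
```

Request:
send_rows:
  targets:
    - {"x": -1.35, "y": -0.97, "z": -0.33, "ax": 1.36, "ay": 2.05, "az": -4.36, "gripper": -0.3}
    - {"x": -1.35, "y": -0.97, "z": -0.33, "ax": 1.36, "ay": 2.05, "az": -4.36, "gripper": -0.3}
    - {"x": -1.35, "y": -0.97, "z": -0.33, "ax": 1.36, "ay": 2.05, "az": -4.36, "gripper": -0.3}
    - {"x": -1.35, "y": -0.97, "z": -0.33, "ax": 1.36, "ay": 2.05, "az": -4.36, "gripper": -0.3}
    - {"x": -1.35, "y": -0.97, "z": -0.33, "ax": 1.36, "ay": 2.05, "az": -4.36, "gripper": -0.3}

```text
clock: 10.57
position: [417.7, 355.1, 148.3]
ee_rot: [0.954, -0.03, 0.299, 0.013]
contact_force: [2.4, 1.1, -0.2]
gripper_width: 55.8
grasp_force: 0.0
```

Request:
send_rows:
  targets:
    - {"x": 0, "y": 0, "z": 0, "ax": 0, "ay": 0, "az": 0, "gripper": -0.3}
    - {"x": 0, "y": 0, "z": 0, "ax": 0, "ay": 0, "az": 0, "gripper": -0.3}

```text
clock: 10.73
position: [418.7, 353.4, 148.3]
ee_rot: [0.954, -0.033, 0.298, 0.014]
contact_force: [-0.0, 0.2, -0.1]
gripper_width: 55.7
grasp_force: 0.0
```

Run:
```python
from h import *
show(); plan(n2w([1,0,80]),RG)
```

```text
{'clock': 10.733, 'joints': [1.06, 0.223, -0.917, 1.329, -0.562, -0.766], 'position': [418.651, 353.374, 148.26], 'ee_rot': [0.954, -0.033, 0.298, 0.014], 'contact_force': [-0.044, 0.244, -0.112], 'gripper_width': 55.655, 'grasp_force': 0.0}
1 rows: xyz cm [ 0.499 -0.177  2.674] turn deg [0.355 0.296 0.173]
```

Request:
send_rows:
  targets:
    - {"x": 0.25, "y": -0.09, "z": 1.2, "ax": 0.18, "ay": 0.15, "az": 0.09, "gripper": -0.3}
    - {"x": 0.25, "y": -0.09, "z": 1.47, "ax": 0.17, "ay": 0.15, "az": 0.08, "gripper": -0.3}
    - {"x": 0, "y": 0, "z": 0, "ax": 0, "ay": 0, "az": 0, "gripper": -0.3}
    - {"x": 0, "y": 0, "z": 0, "ax": 0, "ay": 0, "az": 0, "gripper": -0.3}

```text
clock: 11.07
position: [439.7, 354.0, 130.6]
ee_rot: [0.953, -0.035, 0.301, 0.01]
contact_force: [-0.8, 0.0, -0.4]
gripper_width: 55.3
grasp_force: 0.0
```

Run:
```python
from h import *
show(); plan(n2w([1,0,38]),RG)
p,d=arm.get_image("side"); s=p[140:260,220:380]
cv2.imwrite("pics/e.png",cv2.resize(s,(800,600),interpolation=cv2.INTER_CUBIC)[:,:,::-1])
```

```text
{'clock': 11.067, 'joints': [0.959, 0.265, -0.922, 1.508, -0.515, -0.868], 'position': [439.696, 353.961, 130.617], 'ee_rot': [0.953, -0.035, 0.301, 0.01], 'contact_force': [-0.832, 0.033, -0.429], 'gripper_width': 55.286, 'grasp_force': 0.0}
2 rows: xyz cm [-0.112  0.023  2.115] turn deg [-0.014 -0.038 -0.112]
```

View pics/e.png

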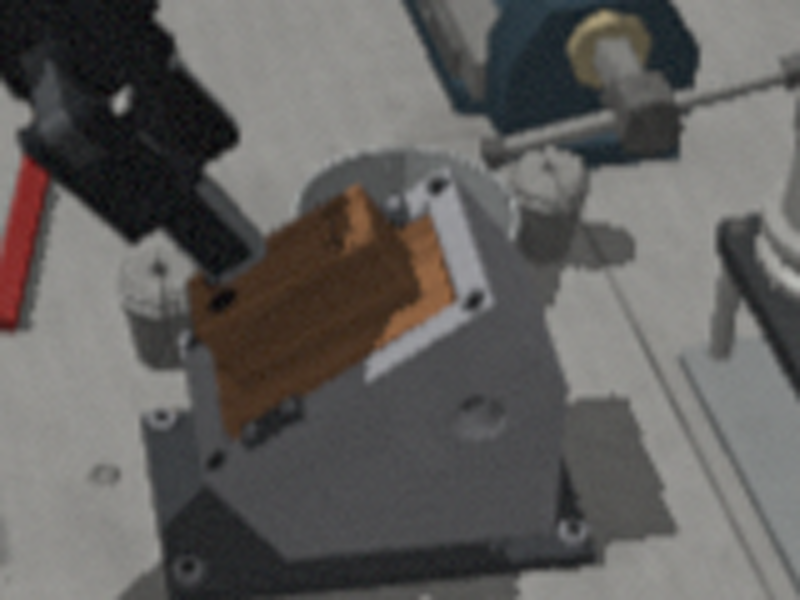

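Request:
send_rows:
  targets:
    - {"x": -0.1, "y": 0.02, "z": 1.1, "ax": 0, "ay": 0, "az": 0, "gripper": -0.3}
    - {"x": -0.1, "y": 0.02, "z": 1.1, "ax": 0, "ay": 0, "az": 0, "gripper": -0.3}
    - {"x": 0, "y": 0, "z": 1.0, "ax": 0, "ay": 0, "az": 0, "gripper": -0.3}
    - {"x": 0, "y": 0, "z": 1.0, "ax": 0, "ay": 0, "az": -0.2, "gripper": -0.3}
    - {"x": 0, "y": 0, "z": 0, "ax": 0, "ay": 0, "az": 0, "gripper": -0.3}

```text
clock: 11.53
position: [462.0, 352.9, 95.3]
ee_rot: [0.953, -0.033, 0.301, 0.01]
contact_force: [0.7, -0.7, 1.3]
gripper_width: 55.6
grasp_force: 0.0
```

Request:
send_rows:
  targets:
    - {"x": 0, "y": 0, "z": 0, "ax": 0, "ay": 0, "az": 0, "gripper": -0.3}
    - {"x": 0, "y": 0, "z": 0, "ax": 0, "ay": 0, "az": 0, "gripper": -0.3}

```text
clock: 11.7
position: [461.3, 353.6, 96.7]
ee_rot: [0.953, -0.032, 0.302, 0.009]
contact_force: [-0.8, 0.1, -0.2]
gripper_width: 55.8
grasp_force: 0.0
```

Run:
```python
from h import *
show(); plan(n2w([1,0,38]),RG)
```

```text
{'clock': 11.7, 'joints': [0.827, 0.337, -0.923, 1.781, -0.475, -1.03], 'position': [461.283, 353.643, 96.696], 'ee_rot': [0.953, -0.032, 0.302, 0.009], 'contact_force': [-0.777, 0.112, -0.246], 'gripper_width': 55.817, 'grasp_force': 0.0}
1 rows: xyz cm [-0.041  0.163  0.215] turn deg [-0.247 -0.181  0.047]
```

Request:
send_rows:
  targets:
    - {"x": -0.04, "y": 0.16, "z": 0.2, "ax": -0.2, "ay": -0.18, "az": 0, "gripper": -0.3}
    - {"x": 0, "y": 0, "z": 0, "ax": 0, "ay": 0, "az": 0, "gripper": -0.3}
    - {"x": 0, "y": 0, "z": 0, "ax": 0, "ay": 0, "az": 0, "gripper": 1}
    - {"x": 0, "y": 0, "z": 0, "ax": 0, "ay": 0, "az": 0, "gripper": 1}
    - {"x": 0, "y": 0, "z": 0, "ax": 0, "ay": 0, "az": 0, "gripper": 1}

```text
clock: 12.12
position: [461.9, 351.7, 94.4]
ee_rot: [0.953, -0.033, 0.3, 0.011]
contact_force: [-1.2, -1.2, 1.7]
gripper_width: 28.7
grasp_force: 59.3
```

Request:
send_rows:
  targets:
    - {"x": 0, "y": 0, "z": 0, "ax": 0, "ay": 0, "az": 0, "gripper": 1}
    - {"x": 0, "y": 0, "z": 0, "ax": 0, "ay": 0, "az": 0, "gripper": 1}
    - {"x": 0, "y": 0, "z": 0, "ax": 0, "ay": 0, "az": 0, "gripper": 1}

```text
clock: 12.37
position: [462.0, 351.6, 94.3]
ee_rot: [0.953, -0.033, 0.3, 0.011]
contact_force: [-2.6, -0.4, 2.5]
gripper_width: 28.5
grasp_force: 59.5
```

Run:
```python
from h import *
show(); plan(n2w([1,0,38]),RG)
```

```text
{'clock': 12.367, 'joints': [0.822, 0.34, -0.924, 1.783, -0.474, -1.029], 'position': [461.988, 351.627, 94.279], 'ee_rot': [0.953, -0.033, 0.3, 0.011], 'contact_force': [-2.561, -0.415, 2.542], 'gripper_width': 28.478, 'grasp_force': 59.459}
1 rows: xyz cm [ 0.029 -0.034 -0.031] turn deg [-0.02   0.019  0.074]
```

Request:
send_rows:
  targets:
    - {"x": 0, "y": 0, "z": -0.8, "ax": 0, "ay": 0, "az": 0, "gripper": 1}
    - {"x": 0, "y": 0, "z": -1.2, "ax": 0, "ay": 0, "az": 0, "gripper": 1}
    - {"x": 0, "y": 0, "z": -1.5, "ax": 0, "ay": 0, "az": 0, "gripper": 1}
    - {"x": 0, "y": 0, "z": -1.5, "ax": 0, "ay": 0, "az": 0, "gripper": 1}
    - {"x": 0, "y": 0, "z": 0, "ax": 0, "ay": 0, "az": 0, "gripper": 1}

```text
clock: 12.78
position: [432.6, 355.0, 136.5]
ee_rot: [0.953, -0.032, 0.301, 0.009]
contact_force: [-0.9, 1.0, -1.7]
gripper_width: 28.6
grasp_force: 60.3
```

Request:
send_rows:
  targets:
    - {"x": 0, "y": 0, "z": 0, "ax": 0, "ay": 0, "az": -7, "gripper": 1}
    - {"x": 0, "y": 0, "z": 0, "ax": 0, "ay": 0, "az": -7, "gripper": 1}
    - {"x": 0, "y": 0, "z": 0, "ax": 0, "ay": 0, "az": -7, "gripper": 1}
    - {"x": 0, "y": 0, "z": 0, "ax": 0, "ay": 0, "az": -7, "gripper": 1}
    - {"x": 0, "y": 0, "z": 0, "ax": 0, "ay": 0, "az": -7, "gripper": 1}

```text
clock: 13.2
position: [433.5, 353.6, 134.0]
ee_rot: [0.918, 0.259, 0.282, 0.101]
contact_force: [-0.4, -0.2, -1.6]
gripper_width: 29.2
grasp_force: 60.4
```

Run:
```python
from h import *
show(); plan(n2w([1,0,88]),RG)
```

```text
{'clock': 13.2, 'joints': [0.983, 0.255, -0.924, 1.467, -0.524, -0.225], 'position': [433.485, 353.555, 134.048], 'ee_rot': [0.918, 0.259, 0.282, 0.101], 'contact_force': [-0.434, -0.165, -1.557], 'gripper_width': 29.189, 'grasp_force': 60.398}
6 rows: xyz cm [ 0.016 -0.001 -0.022] turn deg [-1.000e-03  1.600e-02  5.909e+00]
```

Request:
send_rows:
  targets:
    - {"x": 0, "y": 0, "z": 0, "ax": 0, "ay": 0, "az": -7, "gripper": 1}
    - {"x": 0, "y": 0, "z": 0, "ax": 0, "ay": 0, "az": -7, "gripper": 1}
    - {"x": 0, "y": 0, "z": 0, "ax": 0, "ay": 0, "az": -7, "gripper": 1}
    - {"x": 0, "y": 0, "z": 0, "ax": 0, "ay": 0, "az": -7, "gripper": 1}
    - {"x": 0, "y": 0, "z": 0, "ax": 0, "ay": 0, "az": -7, "gripper": 1}

```text
clock: 13.62
position: [433.6, 353.5, 134.0]
ee_rot: [0.798, 0.523, 0.239, 0.182]
contact_force: [0.1, -0.5, -1.9]
gripper_width: 28.5
grasp_force: 60.4
```

Request:
send_rows:
  targets:
    - {"x": 0, "y": 0, "z": 0, "ax": 0, "ay": 0, "az": -7, "gripper": 1}
    - {"x": 0, "y": 0, "z": 0, "ax": 0, "ay": 0, "az": -7, "gripper": 1}
    - {"x": 0, "y": 0, "z": 0, "ax": 0, "ay": 0, "az": -7, "gripper": 1}
    - {"x": 0, "y": 0, "z": 0, "ax": 0, "ay": 0, "az": -7, "gripper": 1}
    - {"x": 0, "y": 0, "z": 0, "ax": 0, "ay": 0, "az": -7, "gripper": 1}

```text
clock: 14.03
position: [433.6, 353.5, 134.0]
ee_rot: [0.604, 0.738, 0.173, 0.245]
contact_force: [0.7, -0.4, -1.3]
gripper_width: 28.9
grasp_force: 60.4
```

Request:
send_rows:
  targets:
    - {"x": 0, "y": 0, "z": 0, "ax": 0, "ay": 0, "az": -7, "gripper": 1}
    - {"x": 0, "y": 0, "z": 0, "ax": 0, "ay": 0, "az": -7, "gripper": 1}
    - {"x": 0, "y": 0, "z": 0, "ax": 0, "ay": 0, "az": -7, "gripper": 1}
    - {"x": 0, "y": 0, "z": 0, "ax": 0, "ay": 0, "az": -7, "gripper": 1}
    - {"x": 0, "y": 0, "z": 0, "ax": 0, "ay": 0, "az": -7, "gripper": 1}

```text
clock: 14.45
position: [433.6, 353.5, 134.0]
ee_rot: [0.354, 0.886, 0.091, 0.286]
contact_force: [-0.1, 0.3, -0.7]
gripper_width: 28.6
grasp_force: 60.4
```

Request:
send_rows:
  targets:
    - {"x": 0, "y": 0, "z": 0, "ax": 0, "ay": 0, "az": -7, "gripper": 1}
    - {"x": 0, "y": 0, "z": 0, "ax": 0, "ay": 0, "az": -7, "gripper": 1}
    - {"x": 0, "y": 0, "z": 0, "ax": 0, "ay": 0, "az": -7, "gripper": 1}
    - {"x": 0, "y": 0, "z": 0, "ax": 0, "ay": 0, "az": -7, "gripper": 1}
    - {"x": 0, "y": 0, "z": 0, "ax": 0, "ay": 0, "az": -7, "gripper": 1}

```text
clock: 14.87
position: [433.5, 353.5, 134.0]
ee_rot: [0.071, 0.951, 0.001, 0.3]
contact_force: [-0.1, -0.2, -1.2]
gripper_width: 29.0
grasp_force: 60.4
```

Request:
send_rows:
  targets:
    - {"x": 0, "y": 0, "z": 0, "ax": 0, "ay": 0, "az": -5, "gripper": 1}
    - {"x": 0, "y": 0, "z": 0, "ax": 0, "ay": 0, "az": 0, "gripper": 1}
    - {"x": 0, "y": 0, "z": 0, "ax": 0, "ay": 0, "az": 0, "gripper": 1}
    - {"x": 0, "y": 0, "z": 0, "ax": 0, "ay": 0, "az": 0, "gripper": 1}

```text
clock: 15.2
position: [433.6, 353.5, 134.6]
ee_rot: [0.034, 0.953, -0.011, 0.3]
contact_force: [0.2, -0.8, -1.5]
gripper_width: 28.6
grasp_force: 60.4
```

Run:
```python
from h import *
show(); plan(n2w([1,0,60]),RG2)
st=arm.read_state(); p=np.array(st["position"]); Rm=R.from_quat(st["ee_rot"]).as_matrix()
print("tcp in nest",RNW.T@(p-n2w([0,0,0])))
for c,zo in (("side",.36),("top",-.59)):
    im,d=arm.get_image(c); np.savez(c+"4.npz",p=im,d=d); W=(cloud(c,d)-[0,0,zo]).reshape(-1,3); W=W[~np.isnan(W[:,0])]
    N=(tofix(W,FIX)-[0,0,63])@RN; o=RNW.T@(p-n2w([0,0,0]))-[0,0,28]
    f=lambda N,o:np.minimum(box(N-o,[-35,-15,14],[35,15,48]),box(N-o,[-45,-25,0],[45,25,14]))
    hsv=cv2.cvtColor(im,cv2.COLOR_RGB2HSV).reshape(-1,3)[~np.isnan(cloud(c,d).reshape(-1,3)[:,0])]
    k=(abs(f(N,o))<6)&(hsv[:,1]>70)&(hsv[:,0]<25); Q=N[k]
    r=least_squares(lambda o:f(Q,o),o,loss='soft_l1',f_scale=1); print(c,"foot in nest",r.x,k.sum(),"guess",o)
s=np.load("side4.npz")["p"][130:250,220:380]
cv2.imwrite("pics/f.png",cv2.resize(s,(800,600),interpolation=cv2.INTER_CUBIC)[:,:,::-1])
```

```text
{'clock': 15.2, 'joints': [0.983, 0.254, -0.924, 1.466, -0.524, 2.298], 'position': [433.598, 353.492, 134.563], 'ee_rot': [0.034, 0.953, -0.011, 0.3], 'contact_force': [0.189, -0.756, -1.453], 'gripper_width': 28.56, 'grasp_force': 60.38}
1 rows: xyz cm [-0.052  0.047  2.701] turn deg [-0.022 -0.058 -0.026]
tcp in nest [ 0.50646963 -0.46122374 87.00797987]
side foot in nest [-1.07363731 -0.14876064 60.03410955] 1430 guess [ 0.50646963 -0.46122374 59.00797987]
top foot in nest [-0.94982985  0.26304727 60.26296271] 994 guess [ 0.50646963 -0.46122374 59.00797987]
```

View pics/f.png

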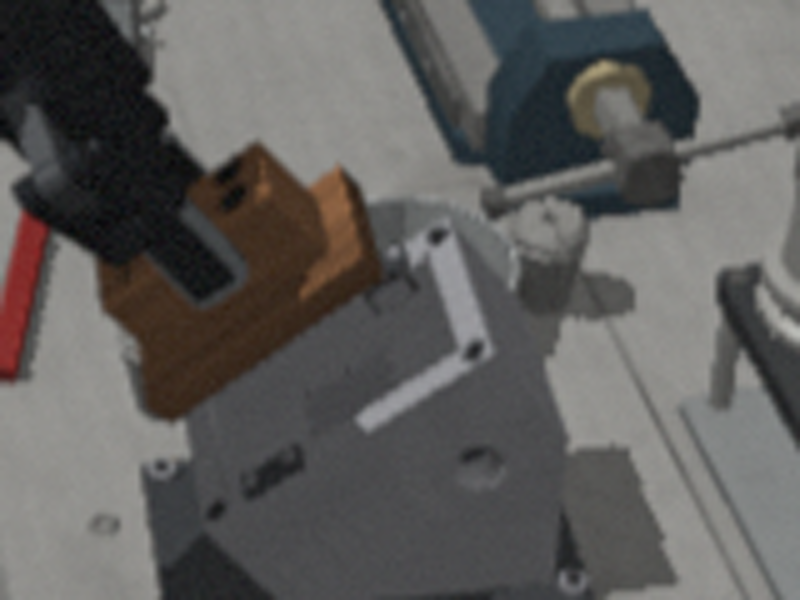

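Run:
```python
from h import *
plan(n2w([2.5,-0.3,57]),RG2,n=3)
```

```text
3 rows: xyz cm [-6.400e-02  1.000e-03  1.008e+00] turn deg [-0.    -0.015  0.004]
```

Request:
send_rows:
  targets:
    - {"x": -0.06, "y": 0, "z": 1, "ax": 0, "ay": 0, "az": 0, "gripper": 1}
    - {"x": -0.06, "y": 0, "z": 1, "ax": 0, "ay": 0, "az": 0, "gripper": 1}
    - {"x": -0.06, "y": 0, "z": 1, "ax": 0, "ay": 0, "az": 0, "gripper": 1}
    - {"x": 0, "y": 0, "z": 0, "ax": 0, "ay": 0, "az": 0, "gripper": 1}
    - {"x": 0, "y": 0, "z": 0, "ax": 0, "ay": 0, "az": 0, "gripper": 1}

```text
clock: 15.72
position: [452.4, 351.9, 111.2]
ee_rot: [0.033, 0.953, -0.011, 0.3]
contact_force: [-0.4, 0.2, -1.5]
gripper_width: 28.8
grasp_force: 60.3
```

```bash
cat >> h.py <<'E'
def nst():
    st=arm.read_state(); print("tcp in nest",np.round(RNW.T@(np.array(st["position"])-n2w([0,0,0])),2),"force nest",np.round(RNW.T@np.array(st["contact_force"]),1),"j",np.round(st["joints"],2),"grip",st["gripper_width"])
E
python3 - <<'E'
from h import *
nst(); plan(n2w([2.5,-0.3,50]),RG2,n=2)
E
```

```text
tcp in nest [ 2.55 -0.78 57.04] force nest [-1.2  0.2 -1. ] j [ 0.88  0.3  -0.93  1.65 -0.49  2.19] grip 28.83638031952214
2 rows: xyz cm [0.002 0.024 0.352] turn deg [-0.028 -0.029  0.012]
```

Request:
send_rows:
  targets:
    - {"x": 0, "y": 0.04, "z": 0.4, "ax": 0, "ay": 0, "az": 0, "gripper": 1}
    - {"x": 0, "y": 0, "z": 0.3, "ax": 0, "ay": 0, "az": 0, "gripper": 1}
    - {"x": 0, "y": 0, "z": 0, "ax": 0, "ay": 0, "az": 0, "gripper": 1}

```text
clock: 15.97
position: [456.0, 353.1, 106.5]
ee_rot: [0.032, 0.953, -0.01, 0.301]
contact_force: [-5.0, -2.1, 4.9]
gripper_width: 28.9
grasp_force: 61.2
```

Request:
send_rows:
  targets:
    - {"x": 0, "y": 0, "z": 0.3, "ax": 0, "ay": 0, "az": 0, "gripper": 1}
    - {"x": 0, "y": 0, "z": 0, "ax": 0, "ay": 0, "az": 0, "gripper": 1}

```text
clock: 16.13
position: [457.9, 352.0, 103.5]
ee_rot: [0.033, 0.953, -0.011, 0.301]
contact_force: [-0.5, -1.1, -1.1]
gripper_width: 28.8
grasp_force: 59.8
```

Run:
```python
from h import *
nst(); plan(n2w([2.5,-0.3,40]),RG2,n=2)
```

```text
tcp in nest [ 2.65 -0.23 47.62] force nest [-1.  -1.2 -0.7] j [ 0.85  0.32 -0.92  1.71 -0.48  2.16] grip 28.83137914675833
2 rows: xyz cm [ 0.007 -0.004  0.381] turn deg [-0.005  0.005  0.029]
```

Request:
send_rows:
  targets:
    - {"x": 0, "y": 0, "z": 0.3, "ax": 0, "ay": 0, "az": 0, "gripper": 1}
    - {"x": 0, "y": 0, "z": 0.3, "ax": 0, "ay": 0, "az": 0, "gripper": 1}
    - {"x": 0, "y": 0, "z": 0, "ax": 0, "ay": 0, "az": 0, "gripper": 1}

```text
clock: 16.38
position: [461.0, 351.8, 98.3]
ee_rot: [0.033, 0.953, -0.011, 0.3]
contact_force: [-2.3, -2.1, 0.9]
gripper_width: 29.1
grasp_force: 60.4
```

Request:
send_rows:
  targets:
    - {"x": 0, "y": 0, "z": 0.3, "ax": 0, "ay": 0, "az": 0, "gripper": 1}
    - {"x": 0, "y": 0, "z": 0, "ax": 0, "ay": 0, "az": 0, "gripper": 1}

```text
clock: 16.55
position: [462.9, 351.3, 95.4]
ee_rot: [0.033, 0.953, -0.011, 0.3]
contact_force: [-0.9, -2.7, -0.2]
gripper_width: 28.9
grasp_force: 60.3
```

Run:
```python
from h import *
nst(); plan(n2w([2.5,-0.3,32]),RG2,n=2)
```

```text
tcp in nest [ 2.11 -0.63 38.04] force nest [-0.8 -2.7  0.2] j [ 0.82  0.34 -0.92  1.77 -0.47  2.12] grip 28.933396566119004
2 rows: xyz cm [-0.02   0.017  0.302] turn deg [-0.036 -0.034  0.019]
```

Request:
send_rows:
  targets:
    - {"x": 0, "y": 0.03, "z": 0.3, "ax": 0, "ay": 0, "az": 0, "gripper": 1}
    - {"x": 0, "y": 0, "z": 0.3, "ax": 0, "ay": 0, "az": 0, "gripper": 1}
    - {"x": 0, "y": 0, "z": 0, "ax": 0, "ay": 0, "az": 0, "gripper": 1}

```text
clock: 16.8
position: [466.3, 351.1, 90.5]
ee_rot: [0.033, 0.953, -0.011, 0.3]
contact_force: [-2.2, -4.3, 2.1]
gripper_width: 29.0
grasp_force: 60.7
```

Request:
send_rows:
  targets:
    - {"x": 0, "y": 0, "z": 0.2, "ax": 0, "ay": 0, "az": 0, "gripper": 1}
    - {"x": 0, "y": 0, "z": 0.1, "ax": 0, "ay": 0, "az": 0, "gripper": 1}
    - {"x": 0, "y": 0, "z": 0, "ax": 0, "ay": 0, "az": 0, "gripper": 1}

```text
clock: 17.05
position: [467.9, 351.0, 88.4]
ee_rot: [0.033, 0.953, -0.011, 0.3]
contact_force: [-4.8, -5.9, 3.5]
gripper_width: 28.9
grasp_force: 61.0
```

Run:
```python
from h import *
nst(); plan(n2w([2.5,-0.3,28]),RG2,n=1)
```

```text
tcp in nest [ 2.18 -0.52 29.49] force nest [-1.6 -6.3  5.3] j [ 0.8   0.36 -0.92  1.82 -0.47  2.09] grip 28.916742198988057
1 rows: xyz cm [-0.032  0.022  0.149] turn deg [-0.061 -0.034  0.058]
```

Request:
send_rows:
  targets:
    - {"x": 0, "y": -0.04, "z": 0.15, "ax": 0, "ay": 0, "az": 0, "gripper": 1}
    - {"x": 0, "y": 0, "z": 0.15, "ax": 0, "ay": 0, "az": 0, "gripper": 1}
    - {"x": 0, "y": 0, "z": 0.1, "ax": 0, "ay": 0, "az": 0, "gripper": 1}
    - {"x": 0, "y": 0, "z": 0, "ax": 0, "ay": 0, "az": 0, "gripper": 1}

```text
clock: 17.38
position: [470.7, 351.6, 87.7]
ee_rot: [0.032, 0.953, -0.01, 0.302]
contact_force: [-10.8, -6.4, 16.7]
gripper_width: 28.8
grasp_force: 63.2
```

Run:
```python
from h import *
nst()
```

```text
tcp in nest [ 4.06  0.22 27.28] force nest [ 1.2 -7.1 19.6] j [ 0.79  0.36 -0.92  1.85 -0.47  2.08] grip 28.842004814319242
```

Request:
send_rows:
  targets:
    - {"x": 0, "y": 0, "z": 0.1, "ax": 0, "ay": 0, "az": 0, "gripper": 1}
    - {"x": 0, "y": 0, "z": 0.1, "ax": 0, "ay": 0, "az": 0, "gripper": 1}
    - {"x": 0, "y": 0, "z": 0, "ax": 0, "ay": 0, "az": 0, "gripper": 1}

```text
clock: 17.63
position: [471.6, 351.6, 87.5]
ee_rot: [0.032, 0.952, -0.009, 0.303]
contact_force: [-17.2, -8.8, 26.0]
gripper_width: 28.8
grasp_force: 64.6
```

Run:
```python
from h import *
nst()
for c,zo in (("side",.36),("top",-.59)):
    im,d=arm.get_image(c); V=cloud(c,d)-[0,0,zo]; N=(tofix(V,FIX)-[0,0,63])@RN
    k=(abs(N[...,0])<33)&(abs(N[...,0])>22)&(abs(N[...,1])<11)&(N[...,2]>40)&(N[...,2]<62); print(c,k.sum(),np.median(N[k][:,2]), [np.median(N[k&(s*N[...,0]>0)][:,2]) for s in (-1,1)])
```

```text
tcp in nest [ 4.72  0.27 26.64] force nest [  1.3 -10.   30.8] j [ 0.78  0.36 -0.92  1.86 -0.47  2.07] grip 28.78792609525069
side 82 47.48535859630633 [np.float64(46.87189926588114), np.float64(47.63529948983246)]
top 66 47.5779231388758 [np.float64(nan), np.float64(47.5779231388758)]
  return _methods._mean(a, axis=axis, dtype=dtype,
  ret = ret.dtype.type(ret / rcount)
```

Request:
send_rows:
  targets:
    - {"x": 0, "y": 0, "z": -0.2, "ax": 0, "ay": 0, "az": 0, "gripper": 1}
    - {"x": 0, "y": 0, "z": -0.1, "ax": 0, "ay": 0, "az": 0, "gripper": 1}
    - {"x": 0, "y": 0, "z": 0, "ax": 0, "ay": 0, "az": 0, "gripper": 1}

```text
clock: 17.98
position: [470.9, 351.7, 87.7]
ee_rot: [0.033, 0.953, -0.01, 0.302]
contact_force: [-2.8, -2.9, 7.4]
gripper_width: 28.8
grasp_force: 61.8
```

Run:
```python
from h import *
nst()
```

```text
tcp in nest [ 4.2   0.38 27.23] force nest [ 2.1 -3.1  7.5] j [ 0.79  0.36 -0.91  1.84 -0.47  2.08] grip 28.785283286906125
```

Request:
send_rows:
  targets:
    - {"x": 0, "y": 0, "z": -0.05, "ax": 0, "ay": 0, "az": 0, "gripper": 0}
    - {"x": 0, "y": 0, "z": 0, "ax": 0, "ay": 0, "az": 0, "gripper": -0.2}
    - {"x": 0, "y": 0, "z": 0, "ax": 0, "ay": 0, "az": 0, "gripper": -0.3}
    - {"x": 0, "y": 0, "z": 0, "ax": 0, "ay": 0, "az": 0, "gripper": -0.3}

```text
clock: 18.32
position: [469.5, 351.9, 86.0]
ee_rot: [0.032, 0.953, -0.011, 0.3]
contact_force: [0.5, 0.5, 0.3]
gripper_width: 54.9
grasp_force: 0.0
```

Request:
send_rows:
  targets:
    - {"x": 0, "y": 0, "z": -0.8, "ax": 0, "ay": 0, "az": 0, "gripper": -0.3}
    - {"x": 0, "y": 0, "z": -1.5, "ax": 0, "ay": 0, "az": 0, "gripper": -0.3}
    - {"x": 0, "y": 0, "z": -2.5, "ax": 0, "ay": 0, "az": 0, "gripper": -0.3}
    - {"x": 0, "y": 0, "z": -3.5, "ax": 0, "ay": 0, "az": 0, "gripper": -0.3}
    - {"x": 0, "y": 0, "z": -3.5, "ax": 0, "ay": 0, "az": 0, "gripper": -0.3}

```text
clock: 18.73
position: [405.8, 355.2, 177.7]
ee_rot: [0.033, 0.953, -0.012, 0.3]
contact_force: [1.4, 0.8, 2.2]
gripper_width: 55.4
grasp_force: 0.0
```

Request:
send_rows:
  targets:
    - {"x": 0, "y": 0, "z": -3.5, "ax": 0, "ay": 0, "az": 0, "gripper": -0.3}
    - {"x": 0, "y": 0, "z": 0, "ax": 0, "ay": 0, "az": 0, "gripper": -0.3}
    - {"x": 0, "y": 0, "z": 0, "ax": 0, "ay": 0, "az": 0, "gripper": -0.3}

```text
clock: 18.98
position: [385.2, 360.3, 208.9]
ee_rot: [0.031, 0.953, -0.008, 0.302]
contact_force: [0.5, 0.4, -0.4]
gripper_width: 55.4
grasp_force: 0.0
```

Run:
```python
from h import *
nst(); show()
for c,zo in (("side",.36),("top",-.59)):
    im,d=arm.get_image(c); V=cloud(c,d)-[0,0,zo]; N=(tofix(V,FIX)-[0,0,63])@RN
    k=(abs(N[...,0])<30)&(abs(N[...,1])<11)&(N[...,2]>35)&(N[...,2]<70); print(c,k.sum(),np.median(N[k][:,2]),[np.median(N[k&(s*N[...,0]>10)][:,2]) for s in (-1,1)])
    if c=="side": cv2.imwrite("pics/g.png",cv2.resize(im[140:390,200:440],(576,600),interpolation=cv2.INTER_CUBIC)[:,:,::-1])
```

```text
tcp in nest [  3.23   2.98 175.83] force nest [ 0.1  0.4 -0.6] j [ 1.24  0.12 -0.85  1.02 -0.71  2.57] grip 55.40027786071747
{'clock': 18.983, 'joints': [1.243, 0.12, -0.846, 1.022, -0.708, 2.567], 'position': [385.243, 360.323, 208.885], 'ee_rot': [0.031, 0.953, -0.008, 0.302], 'contact_force': [0.503, 0.355, -0.435], 'gripper_width': 55.4, 'grasp_force': 0.0}
side 269 48.5079566486636 [np.float64(48.44428399495478), np.float64(48.563802808469774)]
top 328 48.55802735467882 [np.float64(48.413989216552835), np.float64(48.56878775611608)]
```

View pics/g.png

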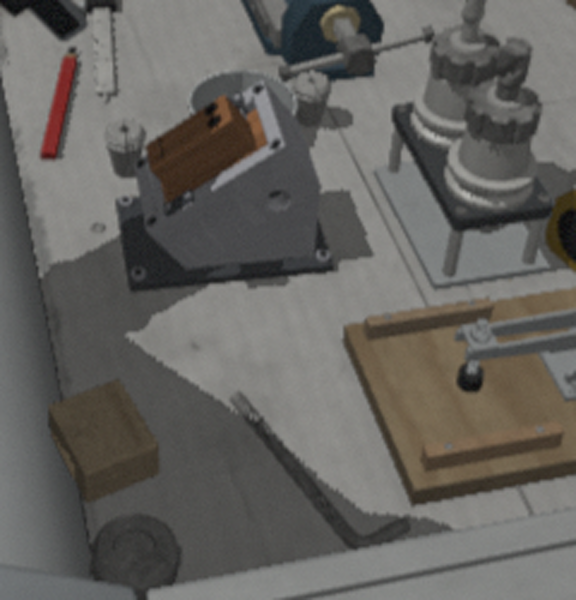

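The picture shows the foot seated in the nest with its drilled end uppermost (holes near (215, 110)), the key flat on the table (240–410, 400–545) and the gripper clear. Boss-top height reads 48.5 mm at both ends, 10 mm below the raised reading, so the catch is holding the foot down.

```bash
python3 -c "
from bench import arm
print(arm.job_done())"
```

```text
the job is handed in; nothing more can be done
None
```

The foot is turned half a turn and pressed fully home with its drilled end uppermost, the catch holds it down, the hex key is back on the table where it lay, and I handed the job in at about 19 s.

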